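# Start a regulator's T-handle screw and stop at the crossed thread

### The job

On the air regulator that has a T-shaped handle on top, start the handle's screw gently clockwise (seen from above). Its thread is crossed: as soon as it begins to resist, stop without forcing it, turn the handle back anticlockwise by about an eighth of a turn (45 degrees) and let go. Leave the handwheel of the other regulator alone.

Things in the scene. Friction and masses are not known exactly. Their poses are not given: they have to be found in the camera images.
- tee_grip (a point): Centre of the black T-handle on top of an upright air regulator fixed to the bench (not the loose spare T-handle): a level bar 62 mm long (x axis), 14 mm thick (y), 22 mm high (z, up), its centre 235 mm above the bench on the vertical screw axis. Below it 20 mm of bare 10 mm stem, then the bushing. It keeps its height and turns easily (0.03 N m) until the thread catches, 14 to 66 degrees on.
- tee (a joint): Turn of the T-handle relative to the bushing under it (rad), growing clockwise seen from above. Starts anywhere from -0.2 to 0.7; stops growing where the crossed thread catches: from there the bushing is dragged round with the handle. Anticlockwise it turns freely down to -0.9.
- bushing (a joint): Turn of the brass hexagon bushing (36 mm across flats, with a small tab) under the T-handle (rad), growing clockwise. 0 while the screw runs freely; once the thread has caught it is dragged round with the handle against a springy resistance that rises by 2.5 N m per rad, and springs back. More than 15 degrees (0.26 rad) of this ruins the thread.
- handwheel (a joint): Turn of the round black handwheel (58 mm across) on top of the other, otherwise similar, regulator (rad); 0 at the start. To be left alone.

How it is judged:
By the outcome, as a careful person would: the job done as asked, in the order asked, and still so for the second after the job is handed in, with the robot touching nothing.
It also fails if it takes over 48 s, if anything falls off the work surface, if the arm or the gripper's body presses on something with over 40 N, if the wrist force passes 120 N, or if a joint passes its speed limit or range.

### The arm

A 6-joint arm with a two-finger parallel gripper is mounted at the origin on the work surface. World frame = base frame: x ahead of the robot, y to its left, z up, the work surface at z = 0. Lengths are in mm, angles in rad, forces in N, time in s.
With the tool pointing down it reaches from about 275 to 750 mm from the base axis. Payload 10.2 kg.
Tool frame: the origin (TCP) lies at the very end of the fingers, on their centre line; the grasp point (between the pads) lies 19 mm behind it; z points along the fingers, y is the line along which they close (so a half turn about z gives the same grasp; the last joint's range is limited). The gripper opens to 85 mm and grips with 20 to 120 N. Pads are 22 mm wide; open, the fingers measure 114 mm over their backs; the gripper's body (76 mm by 85 mm) begins 54 mm behind the grasp point. The pads swing forward as they close: fully open they stand 13 mm farther back than shut.
Start: joints at [1.053, 0.313, 1.498, -0, 1.331, -0.223], TCP at [152.551, 502.354, 231.294] pointing down, gripper open.
Joint ranges: [-2.94, 2.94], [-0.97, 2.17], [0.19, 2.56], [-1.23, 4.37], [0.02, 3.11], [-2.88, 2.88]. Speed limits (rad/s): [2.39, 2.39, 3.01, 3.14, 3.14, 3.14].

### API

Orientations are given as a unit quaternion [w, x, y, z].
In Python, from rig import ctrl gives the robot as it stands.
- The arm moves only by the shell command python3 -m pendant 'ROWS' [FORCE]. ROWS is JSON, a list that holds one entry, the list of rows, each a list of 5 numbers: the shift along the tool's x, y, z normalised to -1 to 1, where 1 is 200 mm, then the turn about the tool's z normalised to -1 to 1, where 1 is pi rad, then the opening, from 0 (shut) to 1 (fully open). In form: [[[dx, dy, dz, spin, hand], ...]]. A call has 1 to 12 rows; each row is the pose to reach, as a shift and turn from the pose commanded when the call began, along the tool's axes at that moment, turning the shorter way round; what a row does not reach only later rows make up. A row lasts 1/10 s, in which the tool goes at most 50 mm and 8.59 degrees, less where a joint would pass 70% of its speed; a pose out of reach is approached as far as the arm can. A call with a number of a shift or a turn outside -1 to 1 is refused whole. A call with a gripper value outside its range is refused whole. The fingers move at their own pace and stop on an object; FORCE is the grip in N (left out, the last holds). Time passes only in rows, so rows that repeat a pose let the fingers close. It gives the time, the measured TCP pose, the force, the opening and the grip force at its end, in the units of the state.
- ctrl.sense(): the state, without advancing time (a new reading comes with each control period).
- ctrl.capture(name): name is "side" or "top" or "wrist"; returns (picture, depth): 384x512x3 uint8, blue, green, red; 384x512 float32, mm along the optical axis (not along the pixel's ray), 0 where there is no reading.
- ctrl.get_calibration(name): a dict with "K" (3x3 intrinsics, pixels), "origin" and "rotation" of the camera in the world. Camera axes: x right, y down, z forward; pixel columns grow to the right and rows downward; lengths in mm; the calibration is good to about 2 mm. The wrist camera is an equidistant fisheye: a pixel r from the principal point sees the ray r / f radians off the axis. A picture is of the moment at which its call begins: read the wrist's pose just before it. get_calibration takes no time and is no camera call; for the wrist camera it gives the pose at the moment of the call.
- ctrl.finish_job(): hands the job in; it is judged then, once.
The state is a dict: "time_s": time; "joints": joint angles; "dq": joint speeds; "tau": joint torques, N m; "eef_pos": TCP position; "ee_rot": TCP orientation; "force": force on the tool from outside, world axes, zero at the start; "wrist_torque": the same for the moment, N m; "grip_width": opening from 0.0 (shut) to 1.0 (fully open); "grip_force": force on a finger pad.
Only numpy, scipy, OpenCV 4.12 (cv2) and the standard library are available. Lean on these libraries where they do the work, as an engineer would, in place of code of your own. Each camera call takes 0.05 s, during which the arm holds its last target. There are 200 camera calls.

## Working session

There is one attempt and no reset: what is moved stays moved. The work goes in short steps, Python scripts to look and compute and a shell command to move; the robot and the scene stay as the last step left them, time stands still between calls to the robot, and variables do not carry over. Pictures are saved under pics/ and viewed, at most 10 in all, crops included, and the job is handed in when it is done.

```bash
mkdir -p pics; ls; python3 - <<'E'
from rig import ctrl
import cv2,numpy as np
s=ctrl.sense();print(s)
for n in("side","top"):
    p,d=ctrl.capture(n);cv2.imwrite(f"pics/{n}0.png",p);np.save(f"{n}0.npy",d)
    print(n,ctrl.get_calibration(n))
E
```

```text
pics
{'time_s': 0.0, 'joints': array([ 1.05257991e+00,  3.13459078e-01,  1.49844337e+00,  1.60651488e-05,
        1.33101035e+00, -2.23442933e-01]), 'dq': array([ 6.44579382e-04, -1.32522609e-04,  6.98591818e-04, -9.58920019e-05,
        3.82070851e-04,  2.70776159e-05]), 'tau': array([-1.10755541e-04, -4.12266827e+01, -2.59745497e+01, -1.92323259e-04,
        4.09874061e-03, -3.14299473e-05]), 'eef_pos': array([152.42146615, 502.11446807, 230.7280686 ]), 'ee_rot': array([-2.46474973e-04,  1.46855573e-01,  9.89157725e-01, -6.12380445e-04]), 'force': array([-0.04136592,  0.01279933,  0.89675417]), 'wrist_torque': array([-0.02285193, -0.00264866,  0.01672919]), 'grip_force': 0.0, 'grip_width': 0.9969291990351423}
side {'K': array([[458.49359472,   0.        , 255.11115072],
       [  0.        , 458.49359472, 197.58111877],
       [  0.        ,   0.        ,   1.        ]]), 'origin': array([162.17553746, 474.32728506, 651.28178884]), 'rotation': array([ 0.16208251, -0.32027005,  0.81800969, -0.44946247])}
top {'K': array([[493.33342617,   0.        , 253.23661484],
       [  0.        , 493.33342617, 187.82968275],
       [  0.        ,   0.        ,   1.        ]]), 'origin': array([ 478.00406665,   11.56970188, 1074.64079729]), 'rotation': array([ 0.02848629, -0.69954917,  0.71358124, -0.02492591])}
```

View pics/side0.png

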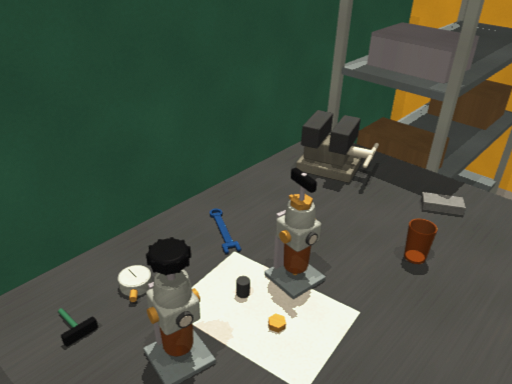

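View pics/top0.png

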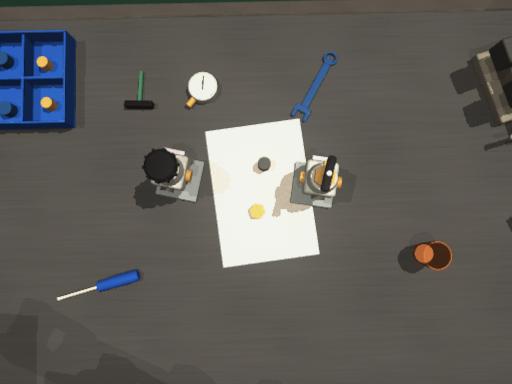

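The side view shows the handwheel regulator at about (170,255) and the T-handle at (303,180). In the top view the T-handle bar is at about (329,173), and the loose spare is at (140,104).

```bash
cat > h.py <<'E'
import numpy as np,cv2
from scipy.spatial.transform import Rotation as R
from rig import ctrl
def rot(q): return R.from_quat(np.roll(q,-1))
def world(n,d,c):
    K=c["K"];v,u=np.mgrid[:384,:512]
    P=np.stack([(u-K[0,2])/K[0,0]*d,(v-K[1,2])/K[1,1]*d,d],-1)
    return rot(c["rotation"]).apply(P.reshape(-1,3)).reshape(P.shape)+c["origin"]
E
python3 - <<'E'
from h import *
for n,(u0,u1,v0,v1) in dict(top=(300,350,140,210),side=(280,325,155,200)).items():
    d=np.load(f"{n}0.npy");p=cv2.imread(f"pics/{n}0.png");W=world(n,d,ctrl.get_calibration(n))
    sub=W[v0:v1,u0:u1].reshape(-1,3);c=p[v0:v1,u0:u1].reshape(-1,3)
    m=(sub[:,2]>221)&(sub[:,2]<255)&(d[v0:v1,u0:u1].ravel()>0)
    q=sub[m];print(n,len(q),q.mean(0),q.min(0),q.max(0))
    t=q[q[:,2]>np.percentile(q[:,2],30)][:,:2].astype(np.float32)
    print(cv2.minAreaRect(t),np.median(q[:,2]))
    i=cv2.resize(p[v0-10:v1+20,u0-15:u1+15],None,fx=6,fy=6,interpolation=2);cv2.imwrite(f"pics/c{n}.png",i)
c=ctrl.get_calibration("wrist");print(c)
print(rot(ctrl.sense()["ee_rot"]).as_matrix())
E
```

```text
top 330 [ 563.51022913 -112.3180104   243.42700797] [ 533.56268671 -126.62219187  227.20306756] [ 594.50706954 -100.19482367  248.67387989]
((564.173583984375, -112.99485778808594), (13.328927040100098, 60.516048431396484), 75.0926742553711) 244.4226866853313
side 366 [ 559.22891812 -107.74922421  238.89540799] [ 531.59539882 -123.33004594  221.51034917] [594.52707144 -97.82292631 248.2370655 ]
((562.924560546875, -111.62704467773438), (14.654869079589844, 63.47970199584961), 74.4249496459961) 240.20501848222105
{'K': array([[297.31863964,   0.        , 262.41671074],
       [  0.        , 297.31863964, 195.95217491],
       [  0.        ,   0.        ,   1.        ]]), 'origin': array([ 80.62540056, 523.50912575, 373.21139105]), 'rotation': array([0.12039877, 0.79406188, 0.58910849, 0.08900035])}
[[-9.56862581e-01  2.90540328e-01 -5.64525134e-04]
 [ 2.90540781e-01  9.56862038e-01 -1.04674940e-03]
 [ 2.36049756e-04 -1.16561290e-03 -9.99999293e-01]]
```

View pics/ctop.png

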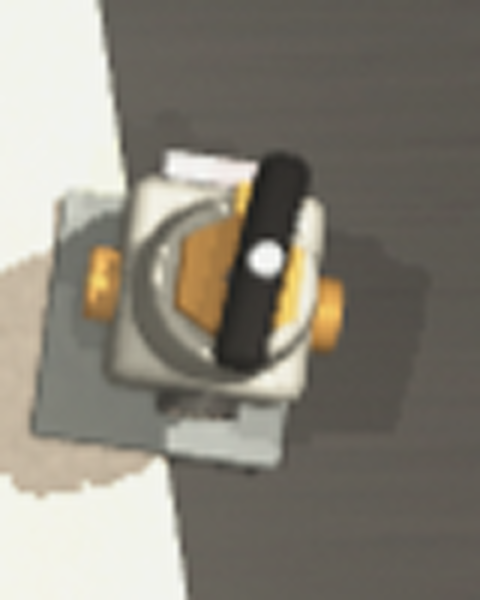

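The crop shows the bar running from (285,160) to (240,360). Both cameras put its centre at about (563.5,-112.3), top z ≈ 246 as expected, long axis at about -15° in the world. The tool's closing axis is already within 2° of perpendicular to it. I'll rise and traverse.

```bash
cat > st.py <<'E'
from h import *
s=ctrl.sense();M=rot(s["ee_rot"]).as_matrix()
print(round(s["time_s"],2),"pos",s["eef_pos"].round(1),"yaw_y",np.degrees(np.arctan2(M[1,1],M[0,1])).round(2),"F",s["force"].round(2),"T",s["wrist_torque"].round(3),"grip",round(s["grip_width"],3),s["grip_force"].round(1),"q6",s["joints"][5].round(2))
e=np.array([563.5,-112.3,216])-s["eef_pos"];print("tool shift to tee /200:",(M.T@e/200).round(4))
E
python3 -m pendant '[[[0,0,-0.45,0,1],[0,0,-0.45,0,1],[-0.3,-0.25,-0.45,0,1],[-0.6,-0.5,-0.45,0,1],[-0.95,-0.78,-0.45,0,1],[-0.95,-0.78,-0.45,0,1],[-0.95,-0.78,-0.45,0,1],[-0.95,-0.78,-0.45,0,1]]]'
python3 st.py
python3 -m pendant '[[[-0.3,-0.25,0,0,1],[-0.6,-0.5,0,0,1],[-0.95,-0.78,0,0,1],[-0.95,-0.78,0,0,1],[-0.95,-0.78,0,0,1],[-0.95,-0.78,0,0,1],[-0.95,-0.78,0,0,1]]]'
python3 st.py
```

```text
time_s: 0.9
eef_pos: [291.4, 294.5, 321.1]
ee_rot: [0.0, 0.15, 0.989, -0.001]
force: [0.5, -0.0, -0.0]
grip_width: 1.0
grip_force: 0.0
time_s: 1.6
eef_pos: [425.6, 93.4, 320.9]
ee_rot: [-0.001, 0.148, 0.989, 0.0]
force: [-0.1, -0.7, 0.3]
grip_width: 0.998
grip_force: 0.0Traceback (most recent call last):
  File "st.py", line 3, in <module>
    print(round(s["time_s"],2),"pos",s["eef_pos"].round(1),"yaw_y",np.degrees(np.arctan2(M[1,1],M[0,1])).round(2),"F",s["force"].round(2),"T",s["wrist_torque"].round(3),"grip",round(s["grip_width"],3),s["grip_force"].round(1),"q6",s["joints"][5].round(2))
                                                                                                                                                                                                         ^^^^^^^^^^^^^^^^^^^^^
AttributeError: 'float' object has no attribute 'round'
Traceback (most recent call last):
  File "st.py", line 3, in <module>
    print(round(s["time_s"],2),"pos",s["eef_pos"].round(1),"yaw_y",np.degrees(np.arctan2(M[1,1],M[0,1])).round(2),"F",s["force"].round(2),"T",s["wrist_torque"].round(3),"grip",round(s["grip_width"],3),s["grip_force"].round(1),"q6",s["joints"][5].round(2))
                                                                                                                                                                                                         ^^^^^^^^^^^^^^^^^^^^^
AttributeError: 'float' object has no attribute 'round'
```

```bash
sed -i 's/s\["grip_force"\].round(1)/round(float(s["grip_force"]),1)/' st.py
python3 -m pendant '[[[-0.3,-0.25,0,0,1],[-0.6,-0.5,0,0,1],[-0.96,-0.78,0,-0.01,1],[-0.96,-0.78,0,-0.01,1],[-0.96,-0.78,0,-0.01,1],[-0.96,-0.78,0,-0.01,1],[-0.96,-0.78,0,-0.01,1],[-0.96,-0.78,0,-0.01,1]]]' >/dev/null
python3 st.py; python3 - <<'E'
from h import *
p,d=ctrl.capture("wrist");cv2.imwrite("pics/w1.png",p);c=ctrl.get_calibration("wrist")
# project tee and bar ends
M=rot(c["rotation"])
for a in(0,-31,31):
    P=np.array([563.5+a*np.cos(np.radians(-15)),-112.3+a*np.sin(np.radians(-15)),246])
    q=M.inv().apply(P-c["origin"]);t=np.arctan2(np.hypot(*q[:2]),q[2]);print(q[:2]/np.hypot(*q[:2])*t*c["K"][0,0]+c["K"][:2,2])
E
```

```text
2.4 pos [ 563.6 -109.6  321.8] yaw_y 75.04 F [-0.83  0.03  0.14] T [0.021 0.021 0.001] grip 1.0 0.0 q6 -1.71
tool shift to tee /200: [-0.0026 -0.0133  0.5291]
[259.68680555 205.4521471 ]
[259.63353854 166.26511721]
[259.76360904 241.37471344]
```

View pics/w1.png

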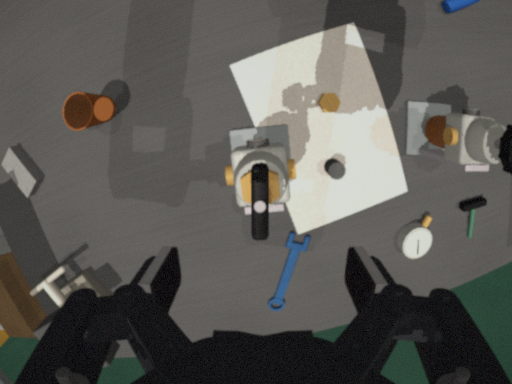

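The bar appears at (261,165)–(260,240), exactly where my estimate projects it. Descending and closing.

```bash
python3 -m pendant '[[[0,-0.013,0.2,0,1],[0,-0.013,0.4,0,1],[-0.002,-0.013,0.52,0,1],[-0.002,-0.013,0.52,0,1],[-0.002,-0.013,0.52,0,1],[-0.002,-0.013,0.52,0,1]]]' 30 >/dev/null; python3 st.py
python3 -m pendant '[[[0,0,0,0,0],[0,0,0,0,0],[0,0,0,0,0],[0,0,0,0,0],[0,0,0,0,0],[0,0,0,0,0],[0,0,0,0,0],[0,0,0,0,0],[0,0,0,0,0],[0,0,0,0,0]]]' 30 >/dev/null; python3 st.py
```

```text
3.05 pos [ 564.2 -114.   219.5] yaw_y 74.95 F [ 0.11  0.48 -0.32] T [ 0.062 -0.054 -0.014] grip 1.003 0.0 q6 -1.71
tool shift to tee /200: [0.0059 0.0074 0.0177]
4.05 pos [ 564.1 -112.8  217.6] yaw_y 74.95 F [1.45 7.18 1.96] T [ 1.143 -0.312 -0.058] grip 0.152 31.7 q6 -1.71
tool shift to tee /200: [0.0034 0.0016 0.0082]
```

```bash
cat > chk.py <<'E'
from h import *
import sys
s=ctrl.sense();M=rot(s["ee_rot"]).as_matrix();T=s["wrist_torque"][2]
print(round(s["time_s"],2),"yaw",np.degrees(np.arctan2(M[1,1],M[0,1])).round(2),"F",s["force"].round(1),"Tz",T.round(3),"w",round(s["grip_width"],3))
sys.exit(abs(T)>0.13)
E
python3 -m pendant '[[[0,0.004,0,0,0],[0,0.004,0,0,0],[0,0.004,0,0,0]]]' >/dev/null; python3 chk.py &&
python3 -m pendant '[[[0,0,0,0.014,0],[0,0,0,0.014,0]]]' >/dev/null; python3 chk.py &&
python3 -m pendant '[[[0,0,0,0.014,0],[0,0,0,0.014,0]]]' >/dev/null; python3 chk.py &&
python3 -m pendant '[[[0,0,0,0.014,0],[0,0,0,0.014,0]]]' >/dev/null; python3 chk.py
```

```text
4.35 yaw 74.93 F [0.9 5.7 3.6] Tz -0.025 w 0.159
4.35 yaw 74.93 F [0.9 5.7 3.6] Tz -0.025 w 0.159
4.35 yaw 74.93 F [0.9 5.7 3.6] Tz -0.025 w 0.159
4.35 yaw 74.93 F [0.9 5.7 3.6] Tz -0.025 w 0.159False
False
False
False
```

```bash
sed -i 's/sys.exit(.*/sys.exit(int(abs(T)>0.13))/' chk.py
python3 -m pendant '[[[0,0.004,0,0.014,0],[0,0.004,0,0.014,0]]]' >/dev/null; python3 chk.py &&
python3 -m pendant '[[[0,0,0,0.014,0],[0,0,0,0.014,0]]]' >/dev/null && python3 chk.py &&
python3 -m pendant '[[[0,0,0,0.014,0],[0,0,0,0.014,0]]]' >/dev/null && python3 chk.py &&
python3 -m pendant '[[[0,0,0,0.014,0],[0,0,0,0.014,0]]]' >/dev/null && python3 chk.py
```

```text
4.55 yaw 72.37 F [0.6 2.8 3.3] Tz -0.054 w 0.156
4.75 yaw 69.9 F [-0.2  2.4  4.2] Tz -0.03 w 0.16
4.95 yaw 67.41 F [0.2 3.  5.3] Tz -0.061 w 0.154
5.15 yaw 64.9 F [-0.8  3.4  4.4] Tz -0.023 w 0.158
```

```bash
sed -i 's/sys.exit(.*/sys.exit(int(abs(T+0.04)>0.09))/' chk.py
python3 -m pendant '[[[0,0,0,0.014,0],[0,0,0,0.014,0]]]' >/dev/null; python3 chk.py &&
python3 -m pendant '[[[0,0,0,0.014,0],[0,0,0,0.014,0]]]' >/dev/null && python3 chk.py &&
python3 -m pendant '[[[0,0,0,0.014,0],[0,0,0,0.014,0]]]' >/dev/null && python3 chk.py &&
python3 -m pendant '[[[0,0,0,0.014,0],[0,0,0,0.014,0]]]' >/dev/null && python3 chk.py &&
python3 -m pendant '[[[0,0,0,0.014,0],[0,0,0,0.014,0]]]' >/dev/null && python3 chk.py &&
python3 -m pendant '[[[0,0,0,0.014,0],[0,0,0,0.014,0]]]' >/dev/null && python3 chk.py &&
python3 -m pendant '[[[0,0,0,0.014,0],[0,0,0,0.014,0]]]' >/dev/null && python3 chk.py &&
python3 -m pendant '[[[0,0,0,0.014,0],[0,0,0,0.014,0]]]' >/dev/null && python3 chk.py
```

```text
5.35 yaw 62.38 F [-0.3  3.1  4.9] Tz -0.056 w 0.161
5.55 yaw 59.86 F [-1.5  2.5  6.4] Tz 0.006 w 0.159
5.75 yaw 57.33 F [-0.9  2.2  6.6] Tz -0.03 w 0.152
5.95 yaw 54.81 F [-1.2  2.3  5.9] Tz -0.003 w 0.158
6.15 yaw 52.29 F [-1.1  2.5  5.9] Tz -0.075 w 0.156
6.35 yaw 49.77 F [-0.7  2.1  5.4] Tz -0.037 w 0.155
6.55 yaw 47.25 F [-0.5  2.5  5.1] Tz -0.028 w 0.156
6.75 yaw 44.73 F [-1.2  1.7  5.8] Tz -0.03 w 0.158
```

```bash
python3 -m pendant '[[[0,0,0,0.014,0],[0,0,0,0.014,0]]]' >/dev/null; python3 chk.py &&
python3 -m pendant '[[[0,0,0,0.014,0],[0,0,0,0.014,0]]]' >/dev/null && python3 chk.py &&
python3 -m pendant '[[[0,0,0,0.014,0],[0,0,0,0.014,0]]]' >/dev/null && python3 chk.py &&
python3 -m pendant '[[[0,0,0,0.014,0],[0,0,0,0.014,0]]]' >/dev/null && python3 chk.py &&
python3 -m pendant '[[[0,0,0,0.014,0],[0,0,0,0.014,0]]]' >/dev/null && python3 chk.py &&
python3 -m pendant '[[[0,0,0,0.014,0],[0,0,0,0.014,0]]]' >/dev/null && python3 chk.py
```

```text
6.95 yaw 42.21 F [-1.5  2.4  5.2] Tz 0.059 w 0.158
```

```bash
python3 -m pendant '[[[0,0,0,0,0]]]' >/dev/null; python3 chk.py; python3 -m pendant '[[[0,0,0,0,0]]]' >/dev/null; python3 chk.py
python3 -m pendant '[[[0,0,0,0,0]]]' >/dev/null; python3 chk.py;
```

```text
7.05 yaw 42.28 F [-1.6  2.4  6.3] Tz -0.057 w 0.163
7.15 yaw 42.28 F [-2.4  1.3  6. ] Tz -0.014 w 0.161
7.25 yaw 42.28 F [-2.7  2.4  5.9] Tz -0.055 w 0.155
```

That was noise, with no sustained torque, so I'll continue with a slightly higher threshold.

```bash
sed -i 's/sys.exit(.*/sys.exit(int(abs(T+0.03)>0.115))/' chk.py
python3 -m pendant '[[[0,0,0,0.014,0],[0,0,0,0.014,0]]]' >/dev/null; python3 chk.py &&
python3 -m pendant '[[[0,0,0,0.014,0],[0,0,0,0.014,0]]]' >/dev/null && python3 chk.py &&
python3 -m pendant '[[[0,0,0,0.014,0],[0,0,0,0.014,0]]]' >/dev/null && python3 chk.py &&
python3 -m pendant '[[[0,0,0,0.014,0],[0,0,0,0.014,0]]]' >/dev/null && python3 chk.py &&
python3 -m pendant '[[[0,0,0,0.014,0],[0,0,0,0.014,0]]]' >/dev/null && python3 chk.py &&
python3 -m pendant '[[[0,0,0,0.014,0],[0,0,0,0.014,0]]]' >/dev/null && python3 chk.py
```

```text
7.45 yaw 39.69 F [-1.5  2.2  5.1] Tz 0.004 w 0.156
7.65 yaw 37.17 F [-2.2  2.2  6.3] Tz -0.043 w 0.16
7.85 yaw 34.65 F [-2.2  1.1  5.4] Tz -0.077 w 0.159
8.05 yaw 32.13 F [-2.7  1.7  5.7] Tz -0.108 w 0.162
8.25 yaw 29.61 F [-3.3  1.4  6.5] Tz -0.045 w 0.156
8.45 yaw 27.09 F [-2.2  1.   5.8] Tz -0.014 w 0.158
```

```bash
python3 -m pendant '[[[0,0,0,0.014,0],[0,0,0,0.014,0]]]' >/dev/null; python3 chk.py &&
python3 -m pendant '[[[0,0,0,0.014,0],[0,0,0,0.014,0]]]' >/dev/null && python3 chk.py &&
python3 -m pendant '[[[0,0,0,0.014,0],[0,0,0,0.014,0]]]' >/dev/null && python3 chk.py &&
python3 -m pendant '[[[0,0,0,0.014,0],[0,0,0,0.014,0]]]' >/dev/null && python3 chk.py &&
python3 -m pendant '[[[0,0,0,0.014,0],[0,0,0,0.014,0]]]' >/dev/null && python3 chk.py
```

```text
8.65 yaw 24.58 F [-3.2  2.9  6.3] Tz -0.001 w 0.157
8.85 yaw 22.07 F [-3.4  0.8  6.1] Tz 0.144 w 0.16
```

```bash
python3 -m pendant '[[[0,0,0,0,0]]]' >/dev/null; python3 chk.py; python3 -m pendant '[[[0,0,0,0,0]]]' >/dev/null; python3 chk.py
python3 -m pendant '[[[0,0,0,0,0]]]' >/dev/null; python3 chk.py;python3 -m pendant '[[[0,0,0,0,0]]]' >/dev/null; python3 chk.py; 
```

```text
8.95 yaw 22.13 F [-3.4  0.9  6. ] Tz 0.112 w 0.156
9.05 yaw 22.13 F [-3.5  0.6  6.2] Tz 0.115 w 0.158
9.15 yaw 22.13 F [-3.5  1.3  6.3] Tz 0.131 w 0.159
9.25 yaw 22.13 F [-3.5  1.4  6.4] Tz 0.201 w 0.158
```

The torque holds at about 0.14 N·m, so the thread has caught and the bushing has dragged only about 4°. Backing off about 47°, which is 45° plus part of that wind-up, then letting go.

```bash
python3 -m pendant '[[[0,0,0,-0.026,0],[0,0,0,-0.052,0],[0,0,0,-0.078,0],[0,0,0,-0.104,0],[0,0,0,-0.13,0],[0,0,0,-0.156,0],[0,0,0,-0.182,0],[0,0,0,-0.208,0],[0,0,0,-0.234,0],[0,0,0,-0.26,0],[0,0,0,-0.26,0],[0,0,0,-0.26,0]]]' >/dev/null; python3 chk.py
python3 -m pendant '[[[0,0,0,0,1],[0,0,0,0,1],[0,0,0,0,1],[0,0,0,0,1],[0,0,0,0,1],[0,0,0,0,1],[0,0,0,0,1],[0,0,0,0,1],[0,0,0,0,1],[0,0,0,0,1]]]' >/dev/null; python3 st.py
python3 -m pendant '[[[0,0,-0.1,0,1],[0,0,-0.2,0,1],[0,0,-0.4,0,1],[0,0,-0.55,0,1],[0,0,-0.55,0,1],[0,0,-0.55,0,1]]]' >/dev/null; python3 st.py
python3 - <<'E'
from h import *
p,d=ctrl.capture("wrist");cv2.imwrite("pics/w2.png",p);c=ctrl.get_calibration("wrist")
M=rot(c["rotation"]);q0=cv2.resize(p[130:290,180:340],None,fx=3.5,fy=3.5,interpolation=2);cv2.imwrite("pics/w2c.png",q0)
p,d=ctrl.capture("side");W=world("side",d,ctrl.get_calibration("side"))
q=W[155:200,280:325].reshape(-1,3);q=q[(q[:,2]>232)&(q[:,2]<255)];print(len(q),cv2.minAreaRect(q[:,:2].astype(np.float32)))
E
```

```text
10.45 yaw 68.84 F [-0.   4.   6.1] Tz 0.029 w 0.153
11.45 pos [ 564.  -112.7  217.3] yaw_y 68.79 F [-0.41  0.01 -0.57] T [ 0.015 -0.015  0.014] grip 1.003 0.0 q6 -1.6
tool shift to tee /200: [0.0032 0.001  0.0065]
12.05 pos [ 564.  -112.7  327.1] yaw_y 68.79 F [-0.33 -0.37  0.13] T [ 0.015 -0.055 -0.039] grip 1.002 0.0 q6 -1.6
tool shift to tee /200: [0.0033 0.0011 0.5555]
269 ((562.0848388671875, -112.01132202148438), (14.79590129852295, 61.355133056640625), 69.33097076416016)
```

View pics/w2c.png

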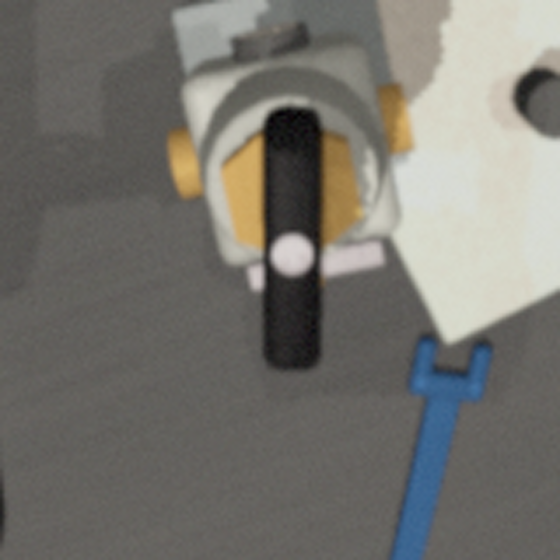

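The crop shows the bar upright at (292,110)–(292,365), aligned with the raised gripper. It measures 69°, which is 47° back from where it stopped, and it is free of the gripper. Handing in.

```bash
python3 -c "
from rig import ctrl
print(ctrl.finish_job())"
```

```text
the job is handed in; nothing more can be done
None
```

I turned the T-handle about 53° clockwise until the thread caught, stopped with the bushing dragged an estimated 4° (from wrist torque), turned it back about 47°, released it and handed the job in; the handwheel was never touched.

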